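# Latch the wide sample cabinet

## Task

Two small wooden sample cabinets stand on the bench with their doors ajar. Push the door of the wider cabinet shut until its sprung latch snaps in behind the keeper and holds it, then let go. The narrower cabinet is airing: leave its door as it stands.

Things in the scene. Friction and masses are not known exactly. Their poses are not given: they have to be found in the camera images.
- wide_door (a joint): Opening of the wider cabinet's door, rad: 0 shut against a stop, grows as it opens to the robot; stays where left. Fixed wooden cabinet 244 mm wide, 160 deep, 200 high on the bench, front to the robot, turned up to 0.25 rad. Door 210 wide, 188 high (6 to 194 mm above bench), 14 thick, about 0.35 kg, on a vertical hinge at the front's left end seen from the robot; ajar 0.35 to 0.95 at first.
- wide_face (a point): Push point on the wide door's outer face: 45 mm from the free edge, 155 mm above the bench; moves with the door. x: into the face, the way to push; y: along the door to the hinge; z up. Hinge axis: 165 mm along +y, 14 mm along +x. Face clear above 110 mm; lower, at the edge, a latch case stands 26 mm proud. Past the edge a fixed keeper (top at 102 mm) stands 33 mm out of the shut door's face.
- wide_bolt (a joint): How far the wide door's bevelled steel latch tongue is pressed into its case, m: 0 sprung out (11 mm past the door's edge), 0.013 fully in; spring 1 to 2 N. Shutting, it meets the keeper at a door angle of about 0.1 rad, goes in about 7 mm and springs out behind the keeper in the last 0.02 rad. This takes 2 to 6 N at the push point; then the stop is firm.
- narrow_face (a point): The same point with the same axes on the door of the narrower cabinet (154 mm wide, door 120 mm wide, its free edge 45 mm from this point), otherwise alike in wood, height, depth and latch: to be left as it stands, ajar. A stack of glass dishes 29 mm high stands on its top. The cabinets stand side by side 0.3 to 0.47 m apart, either one on the left.

How it is judged:
On the way:
1. the wide door's latch is riding over the keeper, pressed in by more than 4 mm (value of joint wide_bolt above 0.004 m and value of joint wide_door below 0.15 rad).
At the end, for the whole second after the job is handed in: The wider cabinet's door is shut to within 0.04 rad with its latch tongue sprung out again behind the keeper (pressed in by less than 3 mm), and the narrower cabinet's door stands within 20 mm of where it was found (value of joint wide_door below 0.04 rad and value of joint wide_bolt below 0.003 m and distance of narrow_face from where it was at the start of the episode below 0.02 m); the robot touches nothing.
It fails at once if the narrower cabinet's door is moved by more than 20 mm (distance of narrow_face from where it was at the start of the episode above 0.02 m).
It also fails if it takes over 40 s, if anything falls off the work surface, if the arm or the gripper's body presses on something with over 40 N, if the wrist force passes 120 N, or if a joint passes its speed limit or range.

## Robot

A 6-joint arm with a two-finger parallel gripper is mounted at the origin on the work surface. World frame = base frame: x ahead of the robot, y to its left, z up, the work surface at z = 0. Lengths are in m, angles in rad, forces in N, time in s.
With the tool pointing down it reaches from about 0.35 to 0.975 m from the base axis. Payload 4.9 kg.
Tool frame: the origin (TCP) lies midway between the tips of the shut fingers; the grasp point (between the pads) lies 19 mm behind it (manip.hold_point_z is the distance from the TCP to the grasp point, in m); z points along the fingers, y is the line along which they close (so a half turn about z gives the same grasp; the last joint's range is limited). The gripper opens to 85 mm and grips with 20 to 120 N. Pads are 22 mm wide; open, the fingers measure 114 mm over their backs; the gripper's body (76 mm by 85 mm) begins 54 mm behind the grasp point. The pads swing forward as they close: fully open they stand 13 mm farther back than shut.
Start: joints at [-1.384, 0.053, 1.613, -0, 1.476, -0.119], TCP at [0.188, -0.596, 0.231] pointing down, gripper open.
Joint ranges: [-3.01, 3.01], [-1.01, 2.22], [0.06, 2.58], [-1.02, 4.17], [0.09, 2.62], [-3.14, 3.14]. Speed limits (rad/s): [2.57, 2.57, 3.14, 3.14, 3.14, 3.14].

## Interface

Orientations are given as a unit quaternion [w, x, y, z].
In Python, from plant import manip gives the robot as it stands. The module is installed in compiled form; this text tells all that it offers.
- The arm moves only by the shell command python3 -m jog 'ROWS' [OPENING]. ROWS is JSON, one flat list of numbers, 6 for each row, row after row: the shift along the tool's x, y, z in units of 0.1 m (1.0 is 0.1 m), then the turn, a rotation vector about the tool's x, y, z in units of 180 degrees (1.0 is 180 degrees). A call has 1 to 8 rows; each row is the pose to reach, as a shift and turn from the pose commanded when the call began, along the tool's axes at that moment, turning the shorter way round; what a row does not reach only later rows make up. A row lasts 1/8 s, in which the tool goes at most 62.5 mm and 10.7 degrees, less where a joint would pass 70% of its speed; a pose out of reach is approached as far as the arm can. A call with a number of a shift or a turn outside -1 to 1 is refused whole. A call with a gripper value outside its range is refused whole. OPENING is the finger opening in mm, from 0 to 85.4, set as the call begins (- or left out, the last holds). The fingers move at their own pace and stop on an object; the grip force is fixed at half the most. Time passes only in rows, so rows that repeat a pose let the fingers close. It gives the time, the measured TCP pose, the force, the opening and the grip force at its end, in the units of the state.
- manip.state(): the state, without advancing time (a new reading comes with each control period).
- manip.grab_frame(name): name is "side" or "top" or "wrist"; returns a dict with "img" (420x560x3 uint8, blue, green, red), "z_map" (420x560 float32, m along the optical axis (not along the pixel's ray), 0 where there is no reading), "fx", "fy", "cx", "cy" (pixels), "distortion" ([k1, k2, p1, p2, k3] as OpenCV has them; the pictures are not rectified), "xyz" and "attitude" of the camera in the world; the wrist camera has in their place "T_tool_cam" (4x4, takes a point from camera to tool coordinates, whose origin is the TCP and whose axes are the flange's). Camera axes: x right, y up, looking along -z (the intrinsics and any distortion apply to the point x, -y, -z); pixel columns grow to the right and rows downward; lengths in m; the calibration is good to about 2 mm. A picture is of the moment at which its call begins: read the wrist's pose just before it.
- manip.job_done(): hands the job in; it is judged then, once.
The state is a dict: "time": time; "joint_pos": joint angles; "joint_vel": joint speeds; "joint_efforts": joint torques, N m; "tool_pos": TCP position; "tool_rot": TCP orientation; "contact_force": force on the tool from outside, world axes, zero at the start; "ft_torque": the same for the moment, N m; "gripper_width": opening from 0.0 (shut) to 1.0 (fully open); "grasp_force": force on a finger pad.
Only numpy, scipy, OpenCV 4.12 (cv2) and the standard library are available. Lean on these libraries where they do the work, as an engineer would, in place of code of your own. Each camera call takes 0.05 s, during which the arm holds its last target. There are 200 camera calls.

## Working session

There is one attempt and no reset: what is moved stays moved. The work goes in short steps, Python scripts to look and compute and a shell command to move; the robot and the scene stay as the last step left them, time stands still between calls to the robot, and variables do not carry over. Pictures are saved under pics/ and viewed, at most 10 in all, crops included, and the job is handed in when it is done.

```bash
mkdir -p pics; cat > h.py <<'E'
import numpy as np, cv2
from scipy.spatial.transform import Rotation as R
from plant import manip
def q2R(q): return R.from_quat([q[1],q[2],q[3],q[0]]).as_matrix()
def cloud(f):
    h,w=f["z_map"].shape
    u,v=np.meshgrid(np.arange(w),np.arange(h))
    K=np.array([[f["fx"],0,f["cx"]],[0,f["fy"],f["cy"]],[0,0,1.]])
    n=cv2.undistortPoints(np.stack([u,v],-1).reshape(-1,1,2).astype(np.float64),K,np.array(f["distortion"],float)).reshape(h,w,2)
    z=f["z_map"]
    pc=np.stack([n[...,0]*z,-n[...,1]*z,-z],-1)
    A=np.array(f["attitude"],float)
    Rm=A if A.shape==(3,3) else q2R(A)
    P=pc@Rm.T+np.array(f["xyz"]); P[z<=0]=np.nan
    return P
E
python3 - <<'E'
from h import *
for n in("side","top"):
    f=manip.grab_frame(n); cv2.imwrite(f"pics/{n}0.png",f["img"]); P=cloud(f); np.save(n+"P.npy",P)
    print(n,f["xyz"],f["attitude"],np.isnan(P).mean(), np.nanmin(P,(0,1)),np.nanmax(P,(0,1)))
s=manip.state();print(s)
E
```

```text
side [0.48416325 0.66555415 0.84071967] [-0.07983689 -0.04159336  0.36579419  0.92633184] 0.003966836734693877 [-0.64135447 -2.28649499 -0.77179601] [2.4460618  0.47755254 0.61915408]
top [0.52510758 0.01204714 0.99488868] [-0.7055187  -0.02198499  0.03358205  0.70755372] 0.004000850340136054 [ 0.07070531 -1.38582473 -0.76764609] [1.68883568 1.30295945 0.33647814]
{'time': 0.1, 'joint_pos': array([-1.38401229e+00,  5.33101925e-02,  1.61416657e+00, -2.55209142e-05,
        1.47596837e+00, -1.19004876e-01]), 'joint_vel': array([-0.00018053, -0.00304325, -0.00454636,  0.00050447, -0.00051064,
        0.00042614]), 'joint_efforts': array([ 1.26475356e-03, -3.94902885e+01, -3.71360707e+01, -4.71829730e-05,
        3.90198897e-03, -9.36808220e-06]), 'tool_pos': array([ 0.18803945, -0.59545498,  0.23016804]), 'tool_rot': array([-9.25277825e-04,  9.88333785e-01,  1.52300597e-01, -4.40785867e-05]), 'contact_force': array([-0.33465001, -0.81557833,  0.14941605]), 'ft_torque': array([ 0.01104336, -0.02190938, -0.03786056]), 'grasp_force': 0.0, 'gripper_width': 1.0025458856997052}
```

View pics/top0.png

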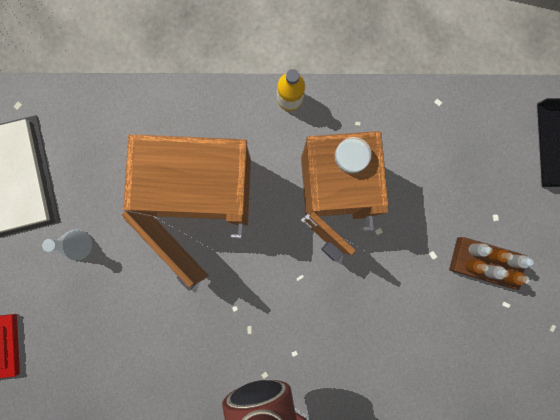

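View pics/side0.png

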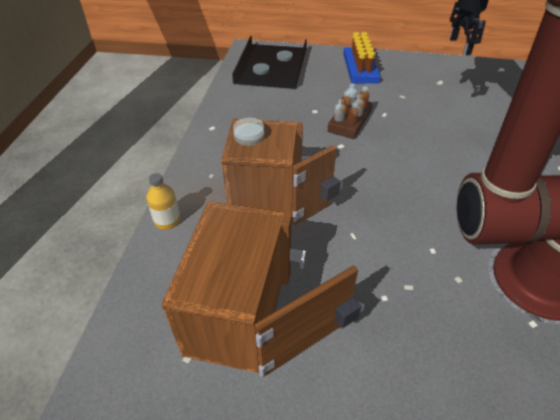

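The top view shows the wide cabinet at left (125–248, 135–222), its door running from the hinge at (127, 212) to the free edge at (200, 280). The narrow cabinet, with dishes, is at right, its door at (307, 217)–(352, 252).

```bash
python3 - <<'E'
from h import *
P=np.load("topP.npy")
def rect(name,c0,c1,r0,r1,lo,hi):
    Q=P[r0:r1,c0:c1].reshape(-1,3); m=(Q[:,2]>lo)&(Q[:,2]<hi); Q=Q[m]
    r=cv2.minAreaRect((Q[:,:2]*1000).astype(np.float32)); print(name,len(Q),np.median(Q[:,2]).round(4),np.round(r[1]),r[2]); print(np.round(cv2.boxPoints(r)))
rect("widecab",110,260,120,208,.19,.215)
rect("widedoor",110,215,225,300,.182,.206)
rect("narrcab",295,395,125,205,.19,.215)
rect("narrdoor",295,365,222,262,.182,.206)
rect("keeper",225,260,215,245,.08,.12)
E
```

```text
widecab 8520 0.2009 [251. 155.] 87.62084197998047
[[585.  72.]
 [741.  66.]
 [751. 316.]
 [596. 323.]]
widedoor 660 0.1945 [178.  15.] 44.089324951171875
[[430. 184.]
 [440. 173.]
 [568. 297.]
 [557. 307.]]
narrcab 4425 0.2012 [158. 160.] 4.292232036590576
[[ 589.  -72.]
 [ 601. -232.]
 [ 759. -220.]
 [ 747.  -60.]]
narrdoor 328 0.1948 [102.  15.] 47.23347091674805
[[ 495. -153.]
 [ 506. -163.]
 [ 575.  -88.]
 [ 564.  -78.]]
keeper 106 0.1022 [32. 52.] 88.5333480834961
[[534.  77.]
 [585.  75.]
 [586. 107.]
 [534. 109.]]
```

```bash
python3 -m jog '[0,0,-0.7,0,0,0.05, 0,0,-0.7,0,0,0.097, 0,0,-0.7,0,0,0.097]' 0
python3 -m jog '[0.5,-0.4,0,0,0,0, 1,-0.8,0,0,0,0, 1,-0.8,0,0,0,0]'
python3 -m jog '[0.5,-0.4,0,0,0,0, 1,-0.8,0,0,0,0, 1,-0.8,0,0,0,0]'
python3 -c "
from h import *
s=manip.state();print(s['time'],s['tool_pos'],q2R(s['tool_rot']).round(3),s['gripper_width'],s['joint_pos'])"
```

```text
time: 0.48
tool_pos: [0.1882, -0.5963, 0.3022]
tool_rot: [0.001, 1.0, 0.001, 0.0]
contact_force: [0.4, -0.4, 0.3]
gripper_width: 0.379
grasp_force: 0.0
time: 0.85
tool_pos: [0.2903, -0.513, 0.2992]
tool_rot: [-0.002, 1.0, 0.004, -0.0]
contact_force: [-1.0, -0.4, -0.5]
gripper_width: 0.0
grasp_force: 0.0
time: 1.23
tool_pos: [0.3896, -0.4337, 0.2996]
tool_rot: [-0.001, 1.0, 0.004, -0.001]
contact_force: [-0.4, -1.3, 0.1]
gripper_width: 0.003
grasp_force: 0.0
1.225 [ 0.38956484 -0.4336632   0.29963561] [[ 1.     0.007 -0.001]
 [ 0.007 -1.     0.002]
 [-0.001 -0.002 -1.   ]] 0.0033218279008447246 [-9.66650116e-01 -7.67951006e-02  1.62844959e+00  2.16135772e-04
  1.59248332e+00  5.96851873e-01]
```

```bash
python3 -m jog '[0,-0.5,0,0,0,0, 0,-1,0,0,0,0]' >/dev/null
python3 -m jog '[0,-0.5,0,0,0,0, 0,-1,0,0,0,0]' >/dev/null
python3 -m jog '[0,-0.5,0,0,0,0, 0,-1,0,0,0,0]' >/dev/null
python3 -m jog '[0,-0.5,0,0,0,0, 0,-1,0,0,0,0]' |head -2
python3 -m jog '[0,-0.5,0,0,0,0, 0,-1,0,0,0,0]' >/dev/null
python3 -m jog '[0,-0.5,0,0,0,0, 0,-1,0,0,0,0]' >/dev/null
python3 -m jog '[0.1,-0.5,0,0,0,0, 0.2,-0.9,0,0,0,0, 0.2,-0.9,0,0,0,0, 0.2,-0.9,0,0,0,0]'
python3 -c "
from h import *
s=manip.state();print(s['joint_pos'])
f=manip.grab_frame('side');cv2.imwrite('pics/side1.png',f['img'])"
```

```text
time: 2.22
tool_pos: [0.387, -0.0356, 0.3003]
time: 3.22
tool_pos: [0.4075, 0.253, 0.3004]
tool_rot: [0.001, 1.0, 0.0, -0.001]
contact_force: [-0.7, -0.7, -1.0]
gripper_width: 0.001
grasp_force: 0.0
[ 4.00854961e-01 -3.34240683e-01  1.84823980e+00 -8.19384746e-04
  1.62949144e+00  1.97101899e+00]
```

View pics/side1.png

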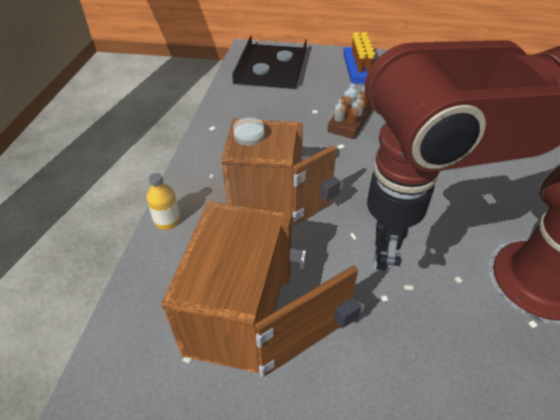

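The side view shows the gripper at (390, 245), above and in front of the wide door, with both doors unmoved.

```bash
python3 -m jog '[0,0,0.5,0,0,0, 0,0,1,0,0,0, 0,0,1,0,0,0]'
python3 -m jog '[0,0,0.25,0,0,0, 0,0,0.5,0,0,0, 0,0,0.5,0,0,0]'
python3 -m jog '[0.15,0.1,0,0,0,0, 0.27,0.18,0,0,0,0, 0.4,0.26,0,0,0,0, 0.5,0.33,0,0,0,0, 0.6,0.4,0,0,0,0, 0.6,0.4,0,0,0,0]'
python3 -c "
from h import *
f=manip.grab_frame('side');cv2.imwrite('pics/side2.png',f['img'])"
```

```text
time: 3.65
tool_pos: [0.4047, 0.2518, 0.1968]
tool_rot: [0.002, 1.0, -0.0, -0.004]
contact_force: [-0.8, -1.0, 0.1]
gripper_width: -0.0
grasp_force: 0.0
time: 4.03
tool_pos: [0.4074, 0.2536, 0.1519]
tool_rot: [0.0, 1.0, 0.0, -0.0]
contact_force: [-0.2, 0.1, 0.7]
gripper_width: -0.002
grasp_force: 0.0
time: 4.78
tool_pos: [0.468, 0.2138, 0.1511]
tool_rot: [-0.0, 1.0, -0.0, -0.0]
contact_force: [-0.0, -0.6, -0.1]
gripper_width: -0.001
grasp_force: 0.0
```

View pics/side2.png

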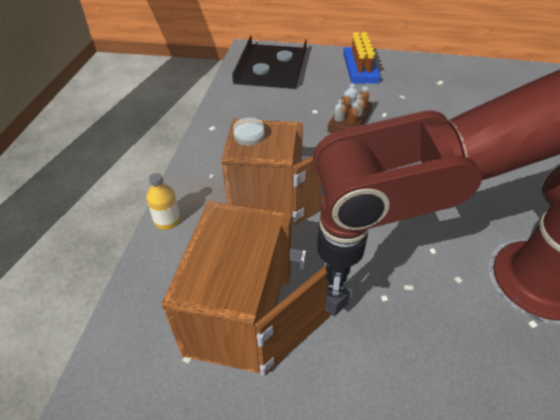

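The fingers are on the door near its free edge at (335, 285), and it has closed partway. I'll continue along the arc, slowing down near the keeper.

```bash
python3 -m jog '[0.13,0.1,0,0,0,0, 0.26,0.2,0,0,0,0, 0.4,0.3,0,0,0,0, 0.5,0.38,0,0,0,0, 0.6,0.45,0,0,0,0, 0.6,0.45,0,0,0,0]'
python3 -m jog '[0.04,0.03,0,0,0,0, 0.08,0.06,0,0,0,0, 0.1,0.08,0,0,0,0, 0.1,0.08,0,0,0,0]'
python3 -m jog '[0.03,0,0,0,0,0, 0.05,0,0,0,0,0, 0.05,0,0,0,0,0]'
```

```text
time: 5.58
tool_pos: [0.5281, 0.1687, 0.1514]
tool_rot: [0.0, 1.0, -0.0, 0.0]
contact_force: [-0.1, 0.5, -0.0]
gripper_width: -0.002
grasp_force: 0.0
time: 6.08
tool_pos: [0.5375, 0.1613, 0.1514]
tool_rot: [0.0, 1.0, 0.0, 0.0]
contact_force: [-0.3, 1.0, -1.2]
gripper_width: -0.001
grasp_force: 0.0
time: 6.45
tool_pos: [0.5422, 0.1615, 0.1511]
tool_rot: [-0.0, 1.0, 0.001, -0.0]
contact_force: [-1.2, -0.9, -0.0]
gripper_width: 0.001
grasp_force: 0.0
```

```bash
python3 -m jog '[0.02,0,0,0,0,0, 0.04,0,0,0,0,0, 0.04,0,0,0,0,0]' | sed -n '2p;4p'
python3 -m jog '[0.02,0,0,0,0,0, 0.04,0,0,0,0,0, 0.04,0,0,0,0,0]'| sed -n '2p;4p'
python3 -m jog '[0.015,0,0,0,0,0, 0.03,0,0,0,0,0, 0.03,0,0,0,0,0]'| sed -n '2p;4p'
python3 -m jog '[0.015,0,0,0,0,0, 0.03,0,0,0,0,0, 0.03,0,0,0,0,0]'| sed -n '2p;4p'
```

```text
tool_pos: [0.5467, 0.1615, 0.1513]
contact_force: [-1.1, -0.1, -0.7]
tool_pos: [0.5507, 0.1614, 0.1514]
contact_force: [-1.4, 0.5, 0.2]
tool_pos: [0.5535, 0.1615, 0.1513]
contact_force: [-0.4, 0.4, 1.1]
tool_pos: [0.5564, 0.1615, 0.1514]
contact_force: [-1.2, 0.2, -0.2]
```

```bash
python3 -m jog '[0.015,0,0,0,0,0, 0.03,0,0,0,0,0, 0.03,0,0,0,0,0]' | sed -n '2p;4p'
python3 -m jog '[0.015,0,0,0,0,0, 0.03,0,0,0,0,0, 0.03,0,0,0,0,0]'| sed -n '2p;4p'
python3 - <<'E'
from h import *
f=manip.grab_frame('side');cv2.imwrite('pics/side3.png',cv2.resize(f['img'][170:400,160:420],None,fx=2.2,fy=2.2))
E
```

```text
tool_pos: [0.5569, 0.1615, 0.151]
contact_force: [-12.7, -0.1, 6.1]
tool_pos: [0.5569, 0.1615, 0.1509]
contact_force: [-23.2, -2.0, 12.7]
```

View pics/side3.png

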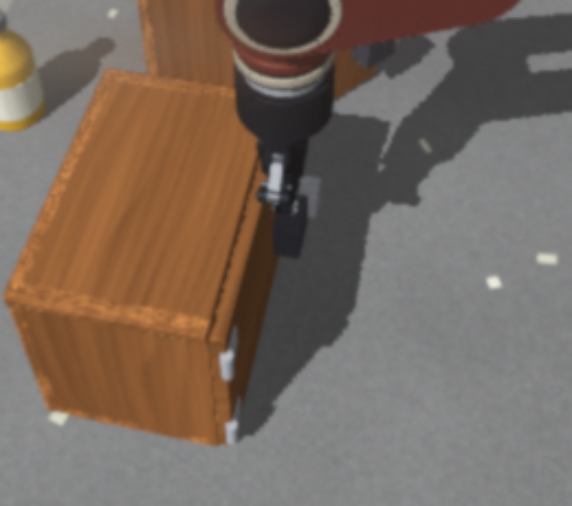

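The door now sits flush with the cabinet front in the side view, and a firm stop came at the predicted place (x = 0.557). I'll back off and check the angle.

```bash
python3 -m jog '[-0.1,0,0,0,0,0, -0.3,0,0,0,0,0, -0.6,0,0,0,0,0, -0.9,0,0,0,0,0, -0.9,0,0,0,0,0]'
python3 -m jog '[-0.5,-0.2,-0.4,0,0,0, -1,-0.4,-0.8,0,0,0, -1,-0.4,-0.8,0,0,0, -1,-0.4,-0.8,0,0,0]' | head -4
python3 - <<'E'
from h import *
f=manip.grab_frame('top');P=cloud(f);cv2.imwrite('pics/top4.png',cv2.resize(f['img'][120:270,100:370],None,fx=2.8,fy=2.8))
def rect(name,c0,c1,r0,r1,lo,hi):
    Q=P[r0:r1,c0:c1].reshape(-1,3); Q=Q[(Q[:,2]>lo)&(Q[:,2]<hi)]
    r=cv2.minAreaRect((Q[:,:2]*1000).astype(np.float32)); print(name,len(Q),r[1],r[2]); print(np.round(cv2.boxPoints(r)))
rect("wide cab+door",110,260,120,240,.185,.215)
rect("narrdoor",295,365,222,262,.182,.206)
# front edge line of the door's top
Q=P[200:240,120:250].reshape(-1,3);Q=Q[(Q[:,2]>.186)&(Q[:,2]<.206)]
for y in np.arange(.09,.33,.02):
    q=Q[abs(Q[:,1]-y)<.004]; print(round(y,2), q[:,0].min().round(4) if len(q) else None)
E
```

```text
time: 9.38
tool_pos: [0.4714, 0.1614, 0.1512]
tool_rot: [-0.0, 1.0, 0.001, 0.001]
contact_force: [1.0, 0.5, -0.6]
gripper_width: 0.0
grasp_force: 0.0
time: 9.88
tool_pos: [0.3731, 0.2014, 0.2319]
tool_rot: [-0.0, 1.0, 0.001, 0.001]
contact_force: [-0.4, -0.6, -0.5]
wide cab+door 9879 (250.5466766357422, 174.91175842285156) 87.49666595458984
[[566.  73.]
 [741.  66.]
 [751. 316.]
 [577. 323.]]
narrdoor 329 (101.68899536132812, 14.328373908996582) 47.16511154174805
[[ 495. -153.]
 [ 506. -163.]
 [ 575.  -88.]
 [ 564.  -79.]]
0.09 0.5666
0.11 0.5684
0.13 0.5687
0.15 0.5691
0.17 0.571
0.19 0.5711
0.21 0.573
0.23 0.5731
0.25 0.5735
0.27 0.5753
0.29 0.5754
0.31 0.5775
```

View pics/top4.png

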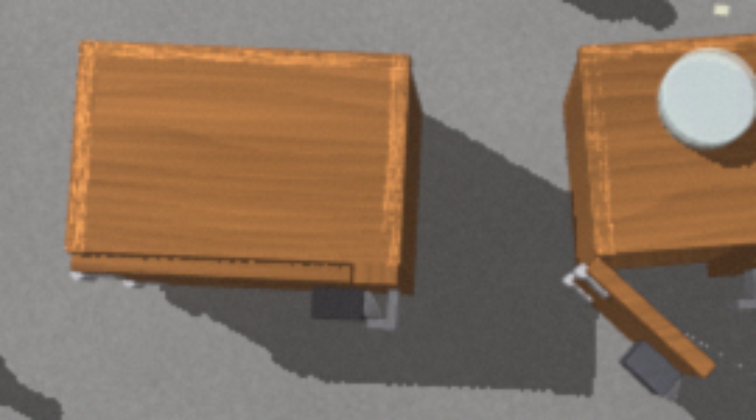

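The wide door is shut: its front edge is parallel to the cabinet's back to within about 0.01 rad, and it stayed there after release. In the picture the latch case sits against the keeper at (350–395, 305), and the narrow door is unmoved.

```bash
python3 -c "
from plant import manip
print(manip.job_done())"
```

```text
the job is handed in; nothing more can be done
None
```

The wide door was pushed to its firm stop and stayed shut within about 0.01 rad after release, the narrow door did not move, and the job is handed in; I inferred the latch catch from this, as I had no direct reading of the tongue.

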